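# Put the tall crate of dolls away and slide the cabinet door shut

### The job

Push the tall, heavy crate of dolls across the table and all the way into the open bay of the cabinet, pushing low near its base so that it slides upright instead of tipping. Then push the sliding plywood door fully shut in front of it. Nothing is picked up, and the dolls, rider and painting things round about are left undisturbed.

Things in the scene. Friction and masses are not known exactly. Their poses are not given: they have to be found in the camera images.
- crate: Tall narrow pine crate packed with clay dolls, pale wood, loose on the table: 105 mm deep (its x) x 120 mm wide (its y) x 230 mm tall, 1.8 to 2.7 kg. Origin: centre of the underside; z up. Its +x points roughly into the cabinet bay, so the face to push is at x = -52.5 mm. Pushed 70 mm or more above the table it may tip; pushed near the foot it slides, at about 9 to 19 N.
- crate_foot (a point): Where to push the crate: middle of the flat pine foot band (55 mm high, 120 mm wide) on the face away from the bay, 27.5 mm above the table. Axes as the crate: x points into the crate, roughly towards the bay.
- cabinet: Small two-bay pine cabinet, fixed: 366 mm wide (its y) x 150 mm deep (its x) x 280 mm high, with a low cardboard box on top (to 310 mm). Origin: on the table under the carcass centre. Front faces its own -x; carcass front edges at x = -75 mm. Door and track overhang the front to x = -102 mm; the pull strip reaches x = -119 mm.
- bay (a point): On the table in the middle of the crate's bay: x = 0, y = -88.5 mm in the cabinet frame; axes as the cabinet. The bay is open at the front, with no floor or sill: 165 mm wide between boards, 252 mm high under the door track, its back panel at x = +67 mm. The crate is wholly in when its centre is between x = -22 mm (front flush with the carcass) and +14 mm (against the back).
- door (a joint): Travel of the sliding plywood door, m. 0 = fully shut over the crate's bay; starts at 0.160 to 0.186 (open stop), over the other bay, overlapping the crate's bay by at most 15 mm. Shutting is a push towards the cabinet's -y. Door: 185 mm wide, 12 thick, 6 to 251 mm above the table, front face at x = -90.5 mm in the cabinet frame. Slides at 2 to 4 N and stays where it is left.
- door_pull (a point): Middle of the front of the door's pull strip: an upright dark wooden strip on the door, 40 mm from its middle towards its leading (-y) edge, 22 mm wide (y), 28 mm proud of the door face, 60 to 220 mm above the table; this point is 140 mm up. Push the side of it that faces the cabinet's +y. Axes as the cabinet.
- doll_pink: Bystander: clay doll with a pink skirt, 68 mm across, 152 mm tall. Origin under its centre.
- doll_teal: Bystander: clay doll with a teal skirt, 68 mm across, 152 mm tall. Origin under its centre.
- rider: Bystander: terracotta horse and rider, 155 mm long (its x), 55 mm wide, 178 mm tall. Origin under its centre.
- brush_cup: Bystander: white enamel cup 76 mm across and 85 mm high with brushes standing in it up to 175 mm and a handle at its +y. Origin under its centre.
- palette_tile: Bystander: blue glazed palette tile 110 x 110 x 9 mm with dabs of paint. Origin under its centre.
- obsidian: Bystander: black obsidian polishing stone, 56 mm across, 29 mm high. Origin under its centre.
- slip_jar: Bystander: lidded clay-coloured jar of slip, 64 mm across, 85 mm high. Origin under its centre.

How it is judged:
On the way, in this order (a step that is already met when the one before it is completed fails the run):
1. the crate stands upright, wholly inside the bay, the door not yet shut (x of crate in the frame of cabinet between -0.022 and 0.02 m and y of crate in the frame of cabinet between -0.125 and -0.052 m and angle between crate's own z axis and vertical below 0.05 rad and value of joint door above 0.1 m), for 0.2 s.
2. the door is slid shut in front of it (x of crate in the frame of cabinet between -0.022 and 0.02 m and y of crate in the frame of cabinet between -0.125 and -0.052 m and angle between crate's own z axis and vertical below 0.05 rad and value of joint door below 0.006 m), for 0.2 s.
At the end, for the whole second after the job is handed in: The crate stands at rest and upright (within 0.05 rad) in its bay, centre 22 mm or less in front of the cabinet's middle, so that its front does not stand proud of the carcass, and the door is shut to within 6 mm (all of step 2 and linear speed of crate below 0.02 m/s and height (world z) of crate below 0.006 m); the robot touches nothing.
It fails at once if the crate tips by more than 0.15 rad (angle between crate's own z axis and vertical above 0.15 rad).
It fails at once if the crate is lifted (its underside centre more than 12 mm above the table) (height (world z) of crate above 0.012 m).
It fails at once if a bystander is shifted by more than 25 mm (distance of any of doll_pink, doll_teal, rider, brush_cup, palette_tile, obsidian, slip_jar from where it was at the start of the episode above 0.025 m).
It fails at once if a bystander is tipped by more than 0.3 rad (angle between any of doll_pink, doll_teal, rider, brush_cup, palette_tile, obsidian, slip_jar's own z axis and vertical above 0.3 rad).
It also fails if it takes over 72 s, if anything falls off the work surface, if the arm or the gripper's body presses on something with over 40 N, if the wrist force passes 120 N, or if a joint passes its speed limit or range.

### The arm

A 6-joint arm with a two-finger parallel gripper is mounted at the origin on the work surface. World frame = base frame: x ahead of the robot, y to its left, z up, the work surface at z = 0. Lengths are in m, angles in rad, forces in N, time in s.
With the tool pointing down it reaches from about 0.35 to 0.975 m from the base axis. Payload 4.9 kg.
Tool frame: the origin (TCP) lies midway between the tips of the shut fingers; the grasp point (between the pads) lies ctrl.grip_depth behind it (ctrl.grip_depth is the distance from the TCP to the grasp point, in m); z points along the fingers, y is the line along which they close (so a half turn about z gives the same grasp; the last joint's range is limited). The gripper opens to 85 mm and grips with 20 to 120 N. Pads are 22 mm wide; open, the fingers measure 114 mm over their backs; the gripper's body (76 mm by 85 mm) begins 54 mm behind the grasp point. The pads swing forward as they close: fully open they stand 13 mm farther back than shut.
Start: joints at [-1.308, 0.053, 1.613, -0, 1.476, -0.119], TCP at [0.233, -0.58, 0.231] pointing down, gripper open.
Joint ranges: [-3.01, 3.01], [-1.01, 2.22], [0.06, 2.58], [-1.02, 4.17], [0.09, 2.62], [-3.14, 3.14]. Speed limits (rad/s): [2.57, 2.57, 3.14, 3.14, 3.14, 3.14].

### API

Orientations are given as a rotation vector (axis times angle).
In Python, from station import ctrl, get_image, camera_model gives the robot as it stands. The module is installed in compiled form; this text tells all that it offers.
- The arm moves only by the shell command python3 -m crank 'ROWS' [FORCE]. ROWS is JSON, a list of rows, each a list of 7 numbers: the shift along the tool's x, y, z in mm, then the turn, a rotation vector about the tool's x, y, z in rad, then the opening, from -1 (shut) to 1 (fully open). A call has exactly 10 rows; each row shifts and turns the commanded pose from where the row before left it, along the tool's axes as they then stand; what a row does not reach is not made up. A row lasts 1/12 s, in which the tool goes at most 41.7 mm and 7.16 degrees, less where a joint would pass 70% of its speed; a pose out of reach is approached as far as the arm can. A call with a gripper value outside its range is refused whole. The fingers move at their own pace and stop on an object; FORCE is the grip in N (left out, the last holds). Time passes only in rows, so rows that do not move let the fingers close, or fill a call up. It gives the time, the measured TCP pose, the force, the opening and the grip force at its end, in the units of the state.
- ctrl.get_obs(): the state, without advancing time (a new reading comes with each control period).
- get_image(name): name is "scene" or "top" or "wrist"; returns the picture (384x512x3 uint8, red, green, blue); there is no depth.
- camera_model(name): a dict with "vertical_fov" (degrees; the focal length in pixels is half the picture's height over the tangent of half this angle, whatever the lens; pixels are square), "cx", "cy" (the principal point, pixels), "R" (3x3) and "t" (3): a world point X has camera coordinates R X + t; the wrist camera has in their place "hand_eye" (4x4, takes a point from camera to tool coordinates, whose origin is the TCP and whose axes are the flange's). Camera axes: x right, y down, z forward; pixel columns grow to the right and rows downward; lengths in m; the calibration is good to about 2 mm. The wrist camera is an equidistant fisheye: a pixel r from the principal point sees the ray r / f radians off the axis. A picture is of the moment at which its call begins: read the wrist's pose just before it. camera_model takes no time and is no camera call.
- ctrl.finish_job(): hands the job in; it is judged then, once.
The state is a dict: "t": time; "q": joint angles; "dq": joint speeds; "effort": joint torques, N m; "tool_pos": TCP position; "tool_rot": TCP orientation; "contact_force": force on the tool from outside, world axes, zero at the start; "wrist_torque": the same for the moment, N m; "opening": finger opening in m; "grip_force": force on a finger pad.
Only numpy, scipy, OpenCV 4.12 (cv2) and the standard library are available. Lean on these libraries where they do the work, as an engineer would, in place of code of your own. Each camera call takes 0.05 s, during which the arm holds its last target. There are 200 camera calls.

## Working session

There is one attempt and no reset: what is moved stays moved. The work goes in short steps, Python scripts to look and compute and a shell command to move; the robot and the scene stay as the last step left them, time stands still between calls to the robot, and variables do not carry over. Pictures are saved under pics/ and viewed, at most 10 in all, crops included, and the job is handed in when it is done.

```bash
mkdir -p pics; python3 - <<'E'
from station import ctrl, get_image, camera_model
import cv2,json
for n in("scene","top"):
    im=get_image(n); cv2.imwrite(f"pics/{n}0.png",cv2.resize(im[:,:,::-1],(800,600),interpolation=cv2.INTER_CUBIC))
    c=camera_model(n); print(n,{k:(v.tolist() if hasattr(v,'tolist') else v) for k,v in c.items()})
o=ctrl.get_obs(); print(o, ctrl.grip_depth)
E
```

```text
scene {'vertical_fov': 51.71322266877881, 'cx': 254.13565478888364, 'cy': 189.08557449869338, 'R': [[0.9975780461803331, 0.06916528035156873, 0.007362456989187413], [0.06769831471251811, -0.9411799737197141, -0.3310546710953389], [-0.015968092062409556, 0.3307512979004725, -0.9435828522037899]], 't': [-0.5542486347190183, -0.10057324368453081, 1.0447808719075902]}
top {'vertical_fov': 46.50785108472635, 'cx': 253.75494525455633, 'cy': 186.86630909798237, 'R': [[0.012841904165499714, -0.9999022831334303, 0.005523557002302582], [-0.979122564940866, -0.013695362795949963, -0.20280887520398866], [0.2028647044732618, -0.002803787160409141, -0.9792027626883696]], 't': [-0.11241245767756737, 0.5858222331911748, 1.162216264461605]}
{'t': 0.1, 'q': array([-1.30799428e+00,  5.33388581e-02,  1.61415249e+00, -2.11605360e-05,
        1.47602666e+00, -1.18970123e-01]), 'dq': array([-0.00175869, -0.00156593, -0.00434633, -0.00060608,  0.00059439,
        0.00060842]), 'effort': array([ 4.49113586e-04, -3.94904172e+01, -3.71362674e+01, -1.58910980e-04,
        3.84447689e-03, -2.40345930e-07]), 'tool_pos': array([ 0.23271658, -0.57944433,  0.23015871]), 'tool_rot': array([-3.08264572e+00, -5.95690154e-01,  2.50159723e-04]), 'contact_force': array([-1.15329851, -0.65280439,  0.28910356]), 'wrist_torque': array([-0.01548394, -0.03167884,  0.03164724]), 'grip_force': 0.0, 'opening': 0.08563596251442093} 0.0187
```

View pics/scene0.png

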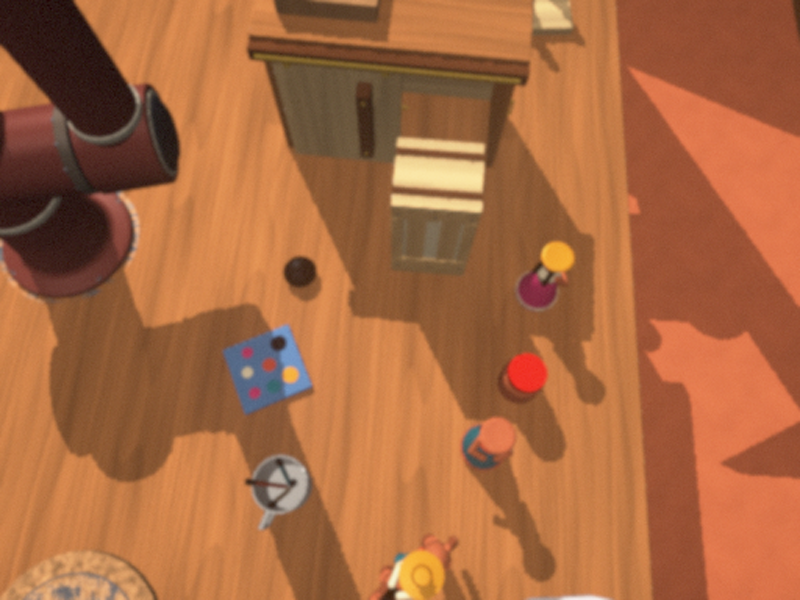

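View pics/top0.png

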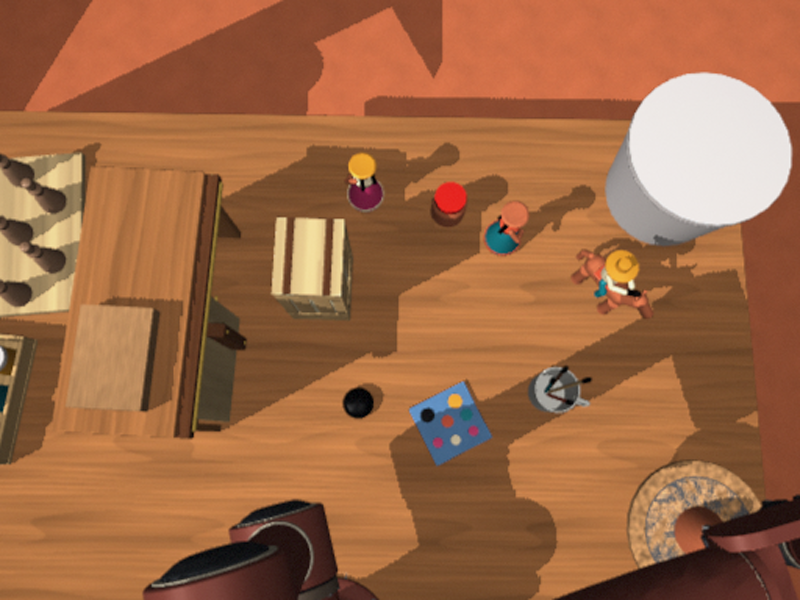

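The scene view shows the cabinet at upper centre, opening towards −y. The crate stands in front of the right-hand bay, with its foot corners near (392,270) and (465,273) in the 800×600 picture. The door is on the left with its pull at (365,120). The top view shows the crate's top at (275–348, 217–295) and the cabinet to its left. I'll enlarge both for corner positions.

```bash
python3 - <<'E'
from station import get_image
import cv2
s=get_image("scene")[:,:,::-1]; t=get_image("top")[:,:,::-1]
cv2.imwrite("pics/s1.png",cv2.resize(s[30:180,155:355],(800,600),interpolation=cv2.INTER_CUBIC))
cv2.imwrite("pics/t1.png",cv2.resize(t[95:290,35:295],(800,600),interpolation=cv2.INTER_CUBIC))
E
```

```text
(no output)
```

View pics/s1.png

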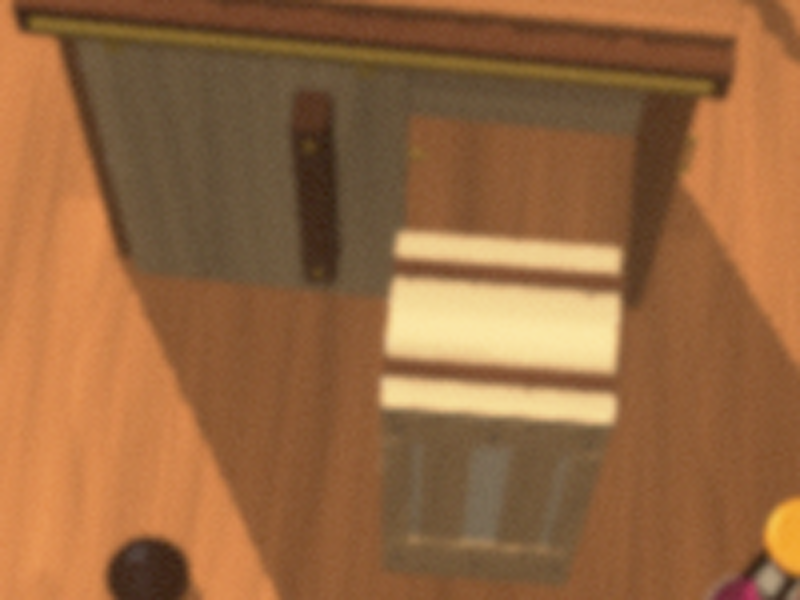

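View pics/t1.png

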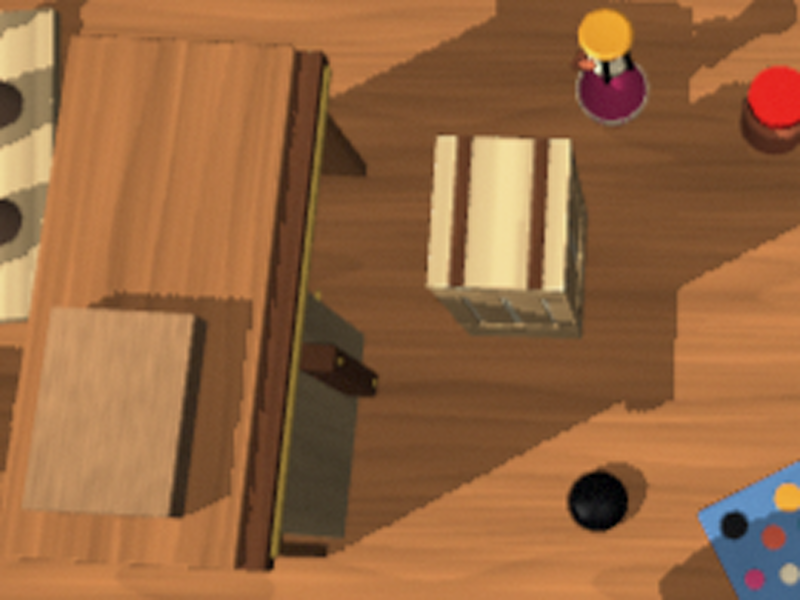

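Read in the enlarged crops:

- **Scene crop:** crate foot corners at (385,572) and (567,582). Top corners at (381,405), (614,425), (398,230) and (622,247). Cabinet board feet at (127,262) and (632,305).
- **Top crop:** crate top at (437,135), (571,139), (428,287) and (564,293). Cabinet top from (72,38) to (295,45) and down to (238,565).

Next I fit the poses to these points.

```bash
cat > h.py <<'E'
import numpy as np
from station import camera_model
from scipy.optimize import least_squares
C={n:camera_model(n) for n in("scene","top")}
def F(c): return 192/np.tan(np.radians(c["vertical_fov"])/2)
def proj(n,X):
    c=C[n]; p=np.array(c["R"])@X+np.array(c["t"]); return np.array([c["cx"],c["cy"]])+F(c)*p[:2]/p[2]
def back(n,uv,z):
    c=C[n]; R=np.array(c["R"]); t=np.array(c["t"]); d=R.T@np.array([(uv[0]-c["cx"])/F(c),(uv[1]-c["cy"])/F(c),1]); o=-R.T@t
    return o+d*(z-o[2])/d[2]
def s1(u,v): return np.array([(u+.5)/4-.5+155,(v+.5)/4-.5+30])
def t1(u,v): k=800/260; return np.array([(u+.5)/k-.5+35,(v+.5)*195/600-.5+95])
def f0(u,v): return np.array([(u+.5)/1.5625-.5,(v+.5)/1.5625-.5])
def W(p,X): c,s=np.cos(p[2]),np.sin(p[2]); return np.array([p[0]+c*X[0]-s*X[1],p[1]+s*X[0]+c*X[1],X[2]])
def fit(p0,pts):
    r=lambda p:np.concatenate([proj(n,W(p,np.array(X)))-uv for n,uv,X in pts])
    s=least_squares(r,p0,loss="soft_l1"); return s.x,r(s.x).reshape(-1,2)
E
python3 - <<'E'
from h import *
np.set_printoptions(precision=4,suppress=True)
a,b=.0525,.06
cr=[("scene",s1(385,572),(-a,b,0)),("scene",s1(567,582),(-a,-b,0)),("scene",s1(381,405),(-a,b,.23)),("scene",s1(614,425),(-a,-b,.23)),
("scene",s1(398,230),(a,b,.23)),("scene",s1(622,247),(a,-b,.23)),("top",t1(437,135),(a,-b,.23)),("top",t1(571,139),(-a,-b,.23)),("top",t1(428,287),(a,b,.23)),("top",t1(564,293),(-a,b,.23)),("top",t1(580,336),(-a,b,0))]
p,r=fit([.6,.1,1.57],cr); print("crate",p); print(r.T)
cb=[("scene",s1(632,305),(-.075,-.177,0)),("scene",s1(127,262),(-.075,.183,0)),("top",t1(72,38),(.075,-.183,.28)),("top",t1(366,174),(-.075,-.183,0)),("top",t1(327,555),(-.075,.183,0))]
q,r=fit([.6,.4,1.57],cb); print("cab",q); print(r.T)
inv=lambda X:(lambda d:np.array([np.cos(q[2])*d[0]+np.sin(q[2])*d[1],-np.sin(q[2])*d[0]+np.cos(q[2])*d[1],X[2]]))(X-np.array([q[0],q[1],0]))
print("crate in cab",inv(np.array([p[0],p[1],0])),p[2]-q[2])
for nm,n,uv,z in [("track scene L","scene",s1(20,30),.28),("track R","scene",s1(715,95),.28),("top plank fr R","top",t1(295,45),.28),("plank fr L","top",t1(238,565),.28),("track top R","top",t1(328,65),.265),("track L","top",t1(272,570),.265),
 ("door bot L","scene",s1(135,272),.006),("door bot R","scene",s1(390,297),.006),("door bot L top","top",t1(343,537),.006),("door R top","top",t1(362,328),.006),
 ("pull top front L","scene",s1(293,122),.22),("pull top front R","scene",s1(333,125),.22),("pull bot L","scene",s1(305,281),.06),("pull bot R","scene",s1(336,283),.06),("pull bot topcam","top",t1(376,375),.06),("pull bot2","top",t1(374,395),.06)]: 
  print(nm,inv(back(n,uv,z)))
for nm,n,uv in [("pink","scene",(538,290)),("jar","scene",(522,383)),("teal","scene",(485,449)),("tile","scene",(267,369)),("obs","scene",(300,272)),("cup","scene",(280,490)),("rider","scene",(415,580))]: print(nm,back(n,f0(*uv),0.0))
for nm,uv in [("pink",(366,195)),("jar",(448,215)),("teal",(502,238)),("obs",(359,402)),("rider",(612,290)),("cup",(552,395))]: print(nm,back("top",f0(*uv),0.0))
E
```

```text
crate [0.6072 0.0306 1.5582]
[[-0.7817 -0.1401 -0.0359  0.2237 -0.0958  0.0208  0.0344  0.2239 -0.1307
   0.4251  1.0356]
 [-0.3416  0.8016 -0.2307 -0.7351 -0.278  -0.3424  0.0515 -0.1094 -0.3853
  -1.171   0.897 ]]
cab [0.5331 0.2714 1.5383]
[[ 1.0571 -1.4731  4.4517 -0.3284  0.2847]
 [-0.675  -1.8569  2.3832 -3.8392 -0.2268]]
crate in cab [-0.2383 -0.0819  0.    ] 0.019870485710282715
track scene L [-0.1211  0.1843  0.28  ]
track R [-0.123  -0.1783  0.28  ]
top plank fr R [-0.0818 -0.1907  0.28  ]
plank fr L [-0.081   0.1928  0.28  ]
track top R [-0.1039 -0.1815  0.265 ]
track L [-0.1007  0.1953  0.265 ]
door bot L [-0.0915  0.1697  0.006 ]
door bot R [-0.0925 -0.0075  0.006 ]
door bot L top [-0.0885  0.1672  0.006 ]
door R top [-0.0881 -0.0225  0.006 ]
pull top front L [-0.1177  0.0446  0.22  ]
pull top front R [-0.1173  0.0223  0.22  ]
pull bot L [-0.1194  0.0455  0.06  ]
pull bot R [-0.1188  0.0252  0.06  ]
pull bot topcam [-0.1167  0.0274  0.06  ]
pull bot2 [-0.1166  0.045   0.06  ]
pink [ 0.7904 -0.04    0.    ]
jar [ 0.7645 -0.1968  0.    ]
teal [ 0.709  -0.3015  0.    ]
tile [ 0.3645 -0.2029  0.    ]
obs [ 0.3963 -0.0366  0.    ]
cup [ 0.4087 -0.3816  0.    ]
rider [ 0.6144 -0.4888  0.    ]
pink [ 0.787 -0.044  0.   ]
jar [ 0.7497 -0.1993 -0.    ]
teal [ 0.7062 -0.3003  0.    ]
obs [ 0.3993 -0.04    0.    ]
rider [ 0.6096 -0.5015  0.    ]
cup [ 0.4162 -0.3845  0.    ]
```

```bash
python3 -m crank '[[0,0,-35,0,0,0,0.4],[0,0,-35,0,0,0,0.4],[0,0,-30,0,0,0,0.4],[34,-18.7,0,0,0,0,0.4],[34,-18.7,0,0,0,0,0.4],[34,-18.7,0,0,0,0,0.4],[34,-18.7,0,0,0,0,0.4],[34,-18.7,0,0,0,0,0.4],[34,-18.7,0,0,0,0,0.4],[34,-18.7,0,0,0,0,0.4]]'
python3 -m crank '[[34,-18.7,0,0,0,0,0.4],[34,-18.7,0,0,0,0,0.4],[34,-18.7,0,0,0,0,0.4],[34,-18.7,0,0,0,0,0.4],[34,-18.7,0,0,0,0,0.4],[34,-18.7,0,0,0,0,0.4],[34,-18.7,0,0,0,0,0.4],[34,-18.7,0,0,0,0,0.4],[0,0,0,0,0,-0.1,0.4],[0,0,0,0,0,-0.1,0.4]]'
python3 -c "
from station import ctrl;o=ctrl.get_obs();print(o['q'])"
```

```text
t: 1.03
tool_pos: [0.4057, -0.3681, 0.3312]
tool_rot: [-3.085, -0.596, -0.0]
contact_force: [1.0, -0.2, 0.7]
opening: 0.06
grip_force: 0.0
t: 1.87
tool_pos: [0.6026, -0.1274, 0.3305]
tool_rot: [-3.005, -0.914, 0.002]
contact_force: [-0.8, -0.6, -0.1]
opening: 0.0601
grip_force: 0.0
[-3.29155793e-01 -7.56855725e-03  1.51088730e+00  6.11328775e-05
  1.63954454e+00  6.51253751e-01]
```

```bash
python3 -m crank '[[0,0,0,0,0,-0.0917,0.4],[0,0,0,0,0,-0.0917,0.4],[0,0,0,0,0,-0.0917,0.4],[0,0,0,0,0,-0.0917,0.4],[0,0,0,0,0,-0.0917,0.4],[0,0,0,0,0,-0.0917,0.4],[0,0,0,0,0,-0.0917,0.4],[0,0,0,0,0,-0.0917,0.4],[0,0,0,0,0,-0.0917,0.4],[0,0,0,0,0,-0.0917,0.4]]'
python3 -m crank '[[0,0,0,0,0.1,0,0.4],[0,0,0,0,0.1,0,0.4],[0,0,0,0,0.1,0,0.4],[0,0,0,0,0.1,0,0.4],[0,0,0,0,0.1,0,0.4],[0,0,0,0,0.1,0,0.4],[0,0,0,0,0.1,0,0.4],[0,0,0,0,0.085,0,0.4],[0,0,0,0,0,0,0.4],[0,0,0,0,0,0,0.4]]'
python3 -c "
from station import ctrl;o=ctrl.get_obs();print(o['q'],o['tool_pos'])
from scipy.spatial.transform import Rotation as R
print(R.from_rotvec(o['tool_rot']).as_matrix())"
```

```text
t: 2.7
tool_pos: [0.6015, -0.1296, 0.3309]
tool_rot: [-2.295, -2.145, 0.0]
contact_force: [0.6, 0.3, 0.3]
opening: 0.0597
grip_force: 0.0
t: 3.53
tool_pos: [0.6013, -0.1303, 0.3297]
tool_rot: [-1.833, -1.702, -0.756]
contact_force: [0.1, -0.1, -0.0]
opening: 0.0595
grip_force: 0.0
[-0.61887971  0.15342094  1.47701927  0.69146503  1.90224852 -0.44521172] [ 0.60130198 -0.130262    0.32970646]
[[ 0.0535631   0.99732013  0.04983521]
 [ 0.70566713 -0.07311557  0.70476097]
 [ 0.70651603 -0.00258211 -0.70769233]]
```

```bash
python3 -m crank '[[-18.8,-0.1,29.9,0,0,0,0.4],[-18.8,-0.1,29.9,0,0,0,0.4],[-18.8,-0.1,29.9,0,0,0,0.4],[-18.8,-0.1,29.9,0,0,0,0.4],[-18.8,-0.1,29.9,0,0,0,0.4],[-18.8,-0.1,29.9,0,0,0,0.4],[-18.8,-0.1,29.9,0,0,0,0.4],[-18.8,-0.1,29.9,0,0,0,0.4],[-18.8,-0.1,29.9,0,0,0,0.4],[0,0,0,0,0,0,0.4]]'
python3 - <<'E'
from station import ctrl,get_image;import cv2
o=ctrl.get_obs();print(o['q'],o['tool_pos'],o['contact_force'])
cv2.imwrite("pics/s2.png",cv2.resize(get_image("scene")[30:255,125:425,::-1],(800,600),interpolation=cv2.INTER_CUBIC))
E
```

```text
t: 4.37
tool_pos: [0.6015, -0.0553, 0.0152]
tool_rot: [-1.827, -1.699, -0.748]
contact_force: [-1.5, 0.6, -0.5]
opening: 0.0596
grip_force: 0.0
[-0.52075567  0.43211295  1.71516556  0.69207898  1.451109   -0.69962129] [ 0.60147557 -0.05530239  0.0152153 ] [-1.54661019  0.56110028 -0.45240875]
```

View pics/s2.png

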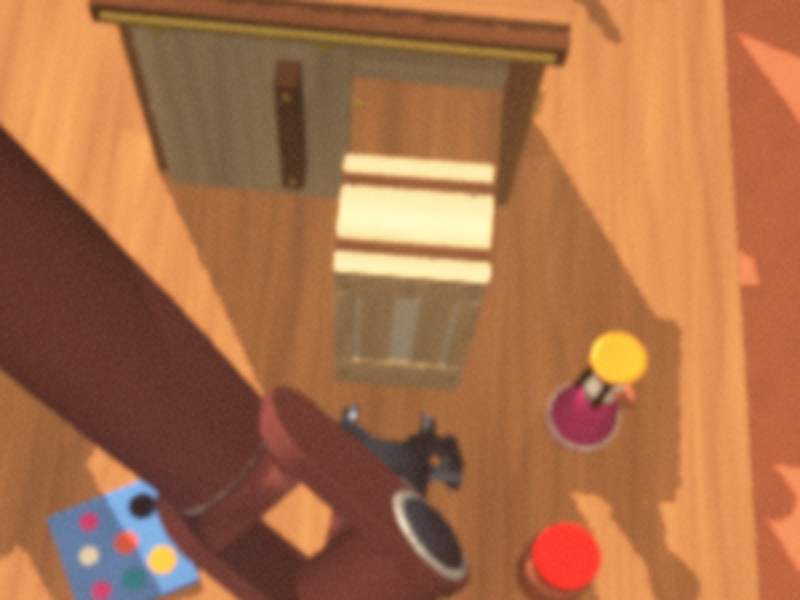

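The fingers are low behind the crate at about (350,412) and (427,420), facing its foot band (335–460, 384) and slightly left of its middle. Now I move up to contact.

```bash
python3 -m crank '[[2.8,5,-2.8,0,0,0,0.4],[3.5,0.1,3.5,0,0,0,0.4],[3.5,0.1,3.5,0,0,0,0.4],[3.5,0.1,3.5,0,0,0,0.4],[3.5,0.1,3.5,0,0,0,0.4],[3.5,0.1,3.5,0,0,0,0.4],[3.5,0.1,3.5,0,0,0,0.4],[3.5,0.3,3.5,0,0,0,0.4],[3.5,0.3,3.5,0,0,0,0.4],[3.5,0.3,3.5,0,0,0,0.4]]'
python3 -m crank '[[4.2,0.35,4.2,0,0,0,0.4],[4.2,0.35,4.2,0,0,0,0.4],[4.2,0.35,4.2,0,0,0,0.4],[4.2,0.35,4.2,0,0,0,0.4],[4.2,0.35,4.2,0,0,0,0.4],[4.2,0.35,4.2,0,0,0,0.4],[4.2,0.35,4.2,0,0,0,0.4],[4.2,0.35,4.2,0,0,0,0.4],[4.2,0.35,4.2,0,0,0,0.4],[4.2,0.35,4.2,0,0,0,0.4]]'
python3 - <<'E'
from station import ctrl,get_image;import cv2
o=ctrl.get_obs();print(o['tool_pos'],o['contact_force'])
cv2.imwrite("pics/s3.png",cv2.resize(get_image("scene")[30:180,155:355,::-1],(800,600),interpolation=cv2.INTER_CUBIC))
E
```

```text
t: 5.25
tool_pos: [0.6152, -0.0188, 0.0253]
tool_rot: [-1.835, -1.712, -0.752]
contact_force: [-6.3, -18.4, 4.4]
opening: 0.0599
grip_force: 9.3
t: 6.08
tool_pos: [0.6246, 0.0394, 0.0253]
tool_rot: [-1.839, -1.71, -0.756]
contact_force: [-3.5, -18.0, 2.9]
opening: 0.0599
grip_force: 9.2
[0.62456592 0.03943933 0.02528941] [ -3.47229953 -17.99443318   2.89310274]
```

View pics/s3.png

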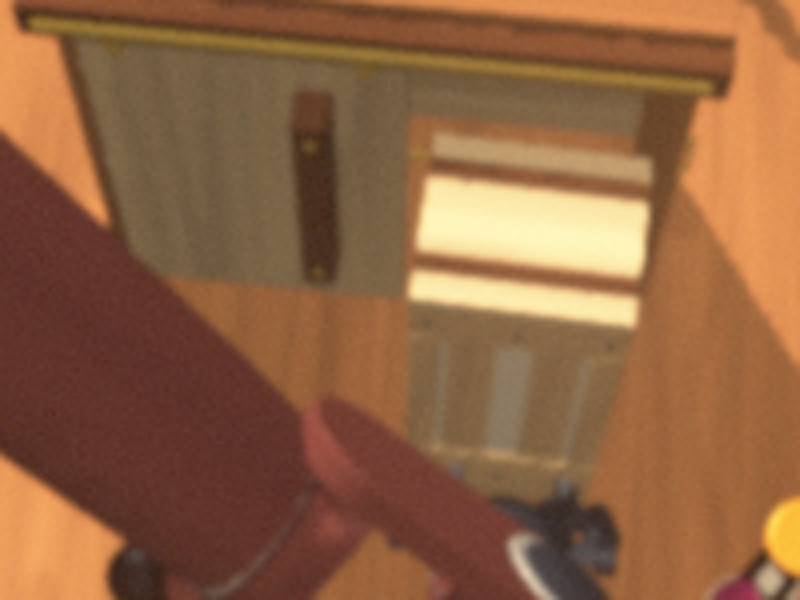

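The crate has slid forward and still looks upright. Its top corners are at (434,133), (652,157), (409,300) and (637,327). I refit its pose in the cabinet frame.

```bash
python3 - <<'E'
from h import *
np.set_printoptions(precision=4,suppress=True)
a,b=.0525,.06
cr=[("scene",s1(409,300),(-a,b,.23)),("scene",s1(637,327),(-a,-b,.23)),("scene",s1(434,133),(a,b,.23)),("scene",s1(652,157),(a,-b,.23))]
p,r=fit([.6,.1,1.57],cr); print(p); print(r.T)
q=[.5331,.2714,1.5383]; c,s=np.cos(q[2]),np.sin(q[2]); d=p[:2]-q[:2]; print(c*d[0]+s*d[1],-s*d[0]+c*d[1],p[2]-q[2])
E
```

```text
[0.62   0.09   1.5112]
[[ 0.0669  0.0063 -0.1329  0.0551]
 [-0.1367 -0.2276  0.105   0.2916]]
-0.17847056301225972 -0.09272008634236052 -0.027079440538016364
```

```bash
python3 -m crank '[[4.9,-0.15,4.9,0,0,0,0.4],[4.9,-0.15,4.9,0,0,0,0.4],[4.9,-0.15,4.9,0,0,0,0.4],[4.9,-0.15,4.9,0,0,0,0.4],[4.9,-0.15,4.9,0,0,0,0.4],[4.9,-0.15,4.9,0,0,0,0.4],[4.9,-0.15,4.9,0,0,0,0.4],[4.9,-0.15,4.9,0,0,0,0.4],[4.9,-0.15,4.9,0,0,0,0.4],[4.9,-0.15,4.9,0,0,0,0.4]]'
python3 -m crank '[[4.9,-0.2,4.9,0,0,0,0.4],[4.9,-0.2,4.9,0,0,0,0.4],[4.9,-0.2,4.9,0,0,0,0.4],[4.9,-0.2,4.9,0,0,0,0.4],[4.9,-0.2,4.9,0,0,0,0.4],[4.9,-0.2,4.9,0,0,0,0.4],[4.9,-0.2,4.9,0,0,0,0.4],[4.9,-0.2,4.9,0,0,0,0.4],[4.9,-0.2,4.9,0,0,0,0.4],[4.9,-0.2,4.9,0,0,0,0.4]]'
python3 - <<'E'
from station import ctrl,get_image;import cv2
o=ctrl.get_obs();print(o['tool_pos'],o['contact_force'])
cv2.imwrite("pics/s4.png",cv2.resize(get_image("scene")[30:180,155:355,::-1],(800,600),interpolation=cv2.INTER_CUBIC))
E
```

```text
t: 6.97
tool_pos: [0.6287, 0.1088, 0.0253]
tool_rot: [-1.84, -1.71, -0.758]
contact_force: [-1.2, -18.5, 2.8]
opening: 0.0596
grip_force: 9.2
t: 7.8
tool_pos: [0.6319, 0.1783, 0.0253]
tool_rot: [-1.839, -1.709, -0.758]
contact_force: [-1.3, -19.1, 4.3]
opening: 0.0597
grip_force: 9.6
[0.63186543 0.17826068 0.02530305] [ -1.26631399 -19.12494055   4.31126153]
```

View pics/s4.png

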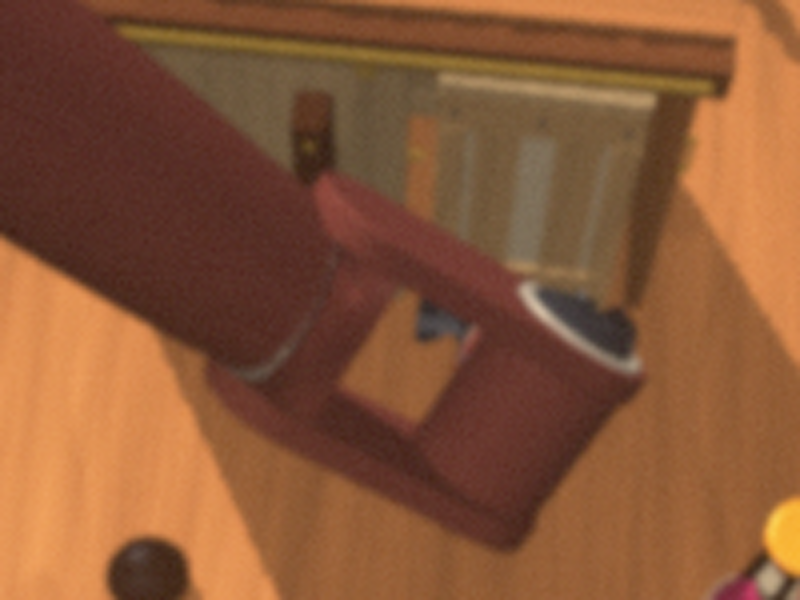

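The crate's front top edge runs from (439,78) to (656,103), so it is nearly in. The forearm appears close to the pull in this view, so I check clearance from the top camera.

```bash
python3 - <<'E'
from h import *
from station import get_image;import cv2
q=[.5331,.2714,1.5383]; c,s=np.cos(q[2]),np.sin(q[2])
for uv in [(439,78),(656,103)]:
  p=back("scene",s1(*uv),.23);d=p[:2]-q[:2]; print(c*d[0]+s*d[1],-s*d[0]+c*d[1])
cv2.imwrite("pics/t2.png",cv2.resize(get_image("top")[95:290,35:295,::-1],(800,600),interpolation=cv2.INTER_CUBIC))
E
```

```text
-0.08751444946713438 -0.03376082714770636
-0.09126571269922157 -0.15443961849307913
```

View pics/t2.png

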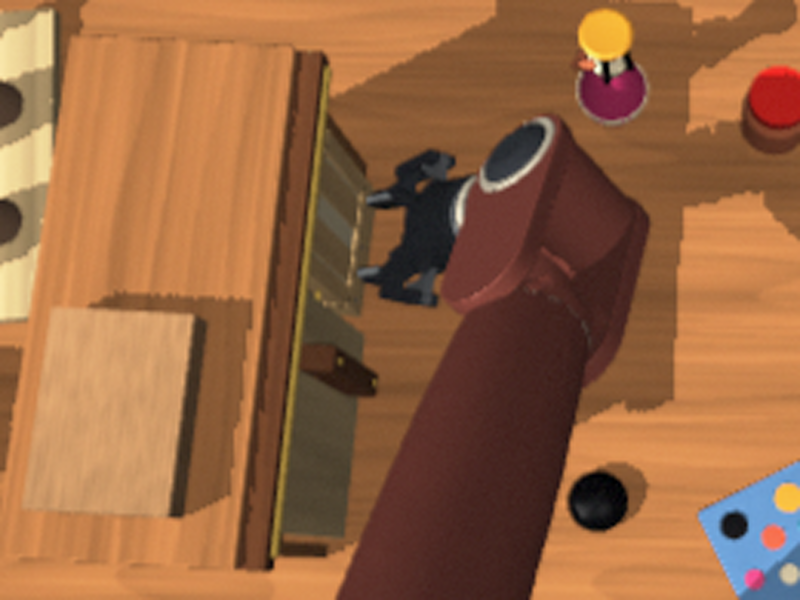

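Top view: the arm is well clear of the pull (376,385) and the track, with the fingers on the foot at (365,200–275). Last 33 mm, then back off horizontally.

```bash
python3 -m crank '[[3.9,-0.15,3.9,0,0,0,0.4],[3.9,-0.15,3.9,0,0,0,0.4],[3.9,-0.15,3.9,0,0,0,0.4],[3.9,-0.15,3.9,0,0,0,0.4],[3.9,-0.15,3.9,0,0,0,0.4],[3.9,-0.15,3.9,0,0,0,0.4],[0,0,0,0,0,0,0.4],[-5,0,-5,0,0,0,0.4],[-14,0,-14,0,0,0,0.4],[-20,0,-20,0,0,0,0.4]]'
python3 - <<'E'
from h import *
from station import ctrl,get_image;import cv2
o=ctrl.get_obs();print(o['tool_pos'],o['contact_force'])
cv2.imwrite("pics/s5.png",cv2.resize(get_image("scene")[30:180,155:355,::-1],(800,600),interpolation=cv2.INTER_CUBIC))
E
```

```text
t: 8.73
tool_pos: [0.6263, 0.1613, 0.0251]
tool_rot: [-1.828, -1.706, -0.757]
contact_force: [0.4, 0.3, -0.0]
opening: 0.0596
grip_force: 0.0
[0.62630743 0.16132559 0.02511777] [ 0.41421669  0.3190394  -0.04081971]
```

View pics/s5.png

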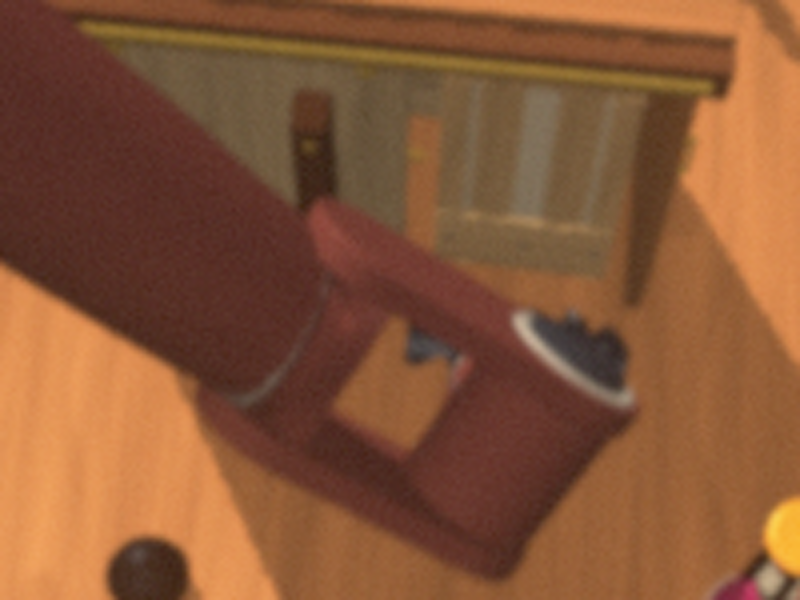

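The crate's foot is inside the bay, with its band-top edge at (440,212)–(612,232) and its bottom near (437,265)–(603,277). I compute its position while retreating, shutting the fingers and moving across to the pull.

```bash
python3 -m crank '[[1,1.8,-36,0,0,0,0.4],[1,1.8,-36,0,0,0,-1],[1,1.8,-36,0,0,0,-1],[1,1.8,-36,0,0,0,-1],[-1.75,-32.6,-1.6,0,0,0,-1],[-1.75,-32.6,-1.6,0,0,0,-1],[-1.75,-32.6,-1.6,0,0,0,-1],[-1.75,-32.6,-1.6,0,0,0,-1],[-1.75,-32.6,-1.6,0,0,0,-1],[-1.75,-32.6,-1.6,0,0,0,-1]]'
python3 - <<'E'
from h import *
from station import ctrl
q=[.5331,.2714,1.5383]; c,s=np.cos(q[2]),np.sin(q[2])
for uv,z in [((440,212),.055),((612,232),.055),((437,265),0),((603,277),0)]:
  p=back("scene",s1(*uv),z);d=p[:2]-q[:2]; print(c*d[0]+s*d[1],-s*d[0]+c*d[1])
o=ctrl.get_obs();p=o['tool_pos'];d=p[:2]-q[:2];print(p,o['q'],"cab",c*d[0]+s*d[1],-s*d[0]+c*d[1])
from scipy.spatial.transform import Rotation as Ro
R=Ro.from_rotvec(o['tool_rot']).as_matrix()
ex,ey=np.array([c,s,0]),np.array([-s,c,0])
t=np.array([q[0],q[1],0])+ex*-.107+ey*.075;t[2]=.13
print("to start, tool mm",1000*R.T@(t-p),"cab -y unit",R.T@-ey)
E
```

```text
t: 9.62
tool_pos: [0.4294, 0.0615, 0.1289]
tool_rot: [-1.831, -1.704, -0.758]
contact_force: [-1.4, -0.4, 0.8]
opening: 0.0003
grip_force: 0.0
-0.05427342518944598 -0.03690539948649962
-0.057570247429192235 -0.15181025810617124
-0.05991321895589871 -0.03711632700705581
-0.05724347211995013 -0.15294063432392727
[0.42937022 0.06146431 0.128883  ] [-0.48642497 -0.21868302  2.19353116  0.70381633  1.55546609 -0.57001513] cab -0.21319510042240433 0.0968540790313649
to start, tool mm [76.41899163 17.68864089 74.85651277] cab -y unit [0.0281784  0.99923659 0.02705946]
```

Crate centre is at about x = −5 mm, y = −94 mm in the cabinet frame, so it is wholly in. Now the door.

```bash
python3 -m crank '[[19,4.4,18.7,0,0,0,-1],[19,4.4,18.7,0,0,0,-1],[19,4.4,18.7,0,0,0,-1],[19,4.4,18.7,0,0,0,-1],[0,0,0,0,0,0,-1],[0.2,6,0.2,0,0,0,-1],[0.2,6,0.2,0,0,0,-1],[0.2,6,0.2,0,0,0,-1],[0.2,6,0.2,0,0,0,-1],[0.2,6,0.2,0,0,0,-1]]'
python3 -m crank '[[0.2,6,0.2,0,0,0,-1],[0.2,6,0.2,0,0,0,-1],[0.2,6,0.2,0,0,0,-1],[0.2,6,0.2,0,0,0,-1],[0.2,6,0.2,0,0,0,-1],[0.2,6,0.2,0,0,0,-1],[0.2,6,0.2,0,0,0,-1],[0.2,6,0.2,0,0,0,-1],[0.2,6,0.2,0,0,0,-1],[0.2,6,0.2,0,0,0,-1]]'
```

```text
t: 10.45
tool_pos: [0.4869, 0.1649, 0.1299]
tool_rot: [-1.832, -1.703, -0.758]
contact_force: [-2.2, 1.5, 0.4]
opening: 0.0001
grip_force: 1.2
t: 11.28
tool_pos: [0.547, 0.1637, 0.13]
tool_rot: [-1.832, -1.704, -0.758]
contact_force: [-2.2, -2.3, 0.5]
opening: 0.0003
grip_force: 1.2
```

```bash
python3 -m crank '[[0.2,6.5,0.2,0,0,0,-1],[0.2,6.5,0.2,0,0,0,-1],[0.2,6.5,0.2,0,0,0,-1],[0.2,6.5,0.2,0,0,0,-1],[0.2,6.5,0.2,0,0,0,-1],[0.2,6.5,0.2,0,0,0,-1],[0.2,6.5,0.2,0,0,0,-1],[0.2,6.5,0.2,0,0,0,-1],[0.2,6.5,0.2,0,0,0,-1],[0.2,6.5,0.2,0,0,0,-1]]'
python3 -m crank '[[0.05,2,0.05,0,0,0,-1],[0.05,2,0.05,0,0,0,-1],[0.05,2,0.05,0,0,0,-1],[0.05,2,0.05,0,0,0,-1],[0.05,2,0.05,0,0,0,-1],[0,0,0,0,0,0,-1],[0,0,0,0,0,0,-1],[0,0,0,0,0,0,-1],[0,0,0,0,0,0,-1],[0,0,0,0,0,0,-1]]'
```

```text
t: 12.12
tool_pos: [0.6122, 0.1619, 0.1301]
tool_rot: [-1.832, -1.704, -0.758]
contact_force: [-2.1, -1.5, 0.2]
opening: -0.0002
grip_force: 1.2
t: 12.95
tool_pos: [0.6216, 0.1616, 0.1302]
tool_rot: [-1.832, -1.704, -0.759]
contact_force: [0.5, -0.6, 0.6]
opening: -0.0003
grip_force: 0.0
```

```bash
python3 -m crank '[[0,1.2,0,0,0,0,-1],[0,1.2,0,0,0,0,-1],[0,1.2,0,0,0,0,-1],[0,1.2,0,0,0,0,-1],[0,1.2,0,0,0,0,-1],[0,1.2,0,0,0,0,-1],[0,1.2,0,0,0,0,-1],[0,1.2,0,0,0,0,-1],[0,1.2,0,0,0,0,-1],[0,1.2,0,0,0,0,-1]]'
```

```text
t: 13.78
tool_pos: [0.6307, 0.1612, 0.13]
tool_rot: [-1.825, -1.704, -0.751]
contact_force: [-16.2, -2.8, 8.8]
opening: 0.0002
grip_force: 8.2
```

```bash
python3 -m crank '[[0,1,0,0,0,0,-1],[0,0,0,0,0,0,-1],[0,-6,0,0,0,0,-1],[0,-10,0,0,0,0,-1],[0,0,-30,0,0,0,-1],[0,0,-36,0,0,0,-1],[0,0,-36,0,0,0,-1],[0,0,-36,0,0,0,-1],[0,0,-36,0,0,0,-1],[0,0,0,0,0,0,-1]]'
python3 - <<'E'
from station import ctrl,get_image;import cv2,numpy as np
o=ctrl.get_obs();print(o['tool_pos'],o['contact_force'])
a=cv2.resize(get_image("scene")[30:180,155:355,::-1],(800,600),interpolation=cv2.INTER_CUBIC)
cv2.imwrite("pics/s6.png",a)
E
```

```text
t: 14.62
tool_pos: [0.6127, 0.0346, 0.2598]
tool_rot: [-1.839, -1.71, -0.769]
contact_force: [1.3, -1.1, 0.9]
opening: 0.0
grip_force: 0.0
[0.61266854 0.03459831 0.25976356] [ 1.30071019 -1.06997161  0.85170969]
```

View pics/s6.png

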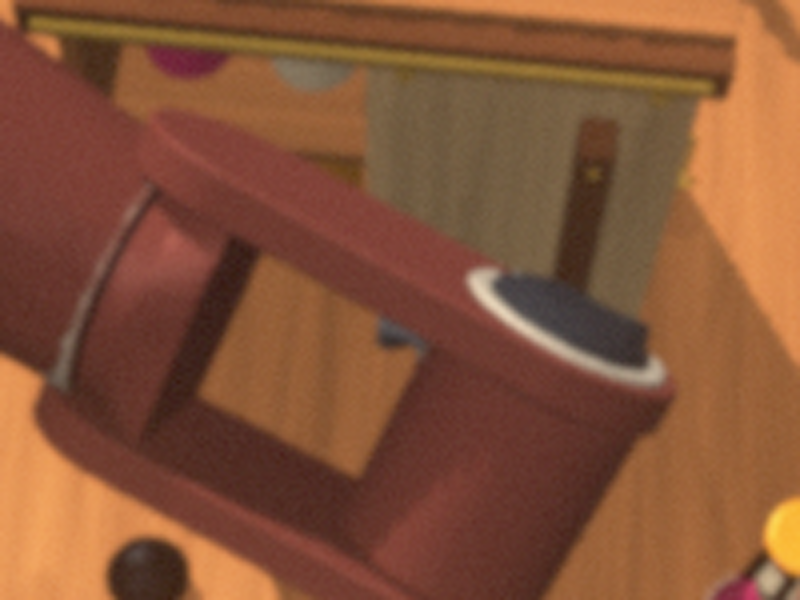

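The door now covers the bay. Its top-front pull edge is at about (578,155)–(616,160), and its right edge is at the side board. A numeric check of the travel follows.

```bash
python3 - <<'E'
from h import *
q=[.5331,.2714,1.5383]; c,s=np.cos(q[2]),np.sin(q[2])
for uv,z in [((578,155),.22),((616,160),.22),((642,308),.006),((366,70),.24)]:
  p=back("scene",s1(*uv),z);d=p[:2]-q[:2]; print(c*d[0]+s*d[1],-s*d[0]+c*d[1])
E
```

```text
-0.12244209597660205 -0.11443861225538213
-0.12346757234958743 -0.13550978346426856
-0.0827544766066682 -0.18049574375077812
-0.09456957589132092 0.006089334460151714
```

The door spans −0.180 to +0.006 m (expected −0.181 to +0.004 when shut). It also met a firm stop at 16 N against 2–4 N of sliding friction, so it is shut. The arm is clear, so I hand in.

```bash
python3 -c "
from station import ctrl;print(ctrl.finish_job())"
```

```text
the job is handed in; nothing more can be done
None
```

The job is handed in, with no verdict returned: by my measurements the crate stands upright in the bay (centre about 5 mm in front of the cabinet's middle), the door is shut against its stop to within about 2–4 mm, and I saw no bystander disturbed.

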